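# Wedge the bare corner of a rocking magnetic stirrer

### The job

The flat white magnetic stirrer has lost the rubber foot at its front left corner and rocks. Slide the rubber wedge, thin end first, under that corner from the stirrer's left side and push until it jams tight and stays tight when you let go, but stop before it jacks the corner up; then press down firmly on the steel top above that corner to feel that it no longer rocks. Leave the wedge in place and everything else where it stands.

Things in the scene. Friction and masses are not known exactly. Their poses are not given: they have to be found in the camera images.
- stirrer: Magnetic stirrer: flat white housing 280 x 280 mm, 58 mm high, plain steel top, knobs on its front (-x), three rubber feet; 5 kg, does not slide. Origin: on the bench under its centre; x to its rear, y to its left, z up. The front left foot (x -105, y +105 mm) is missing. The feet's height is not measured: underside 10 to 18 mm, top 68 to 76 mm above the bench
- bare_corner (a point): Point on the bench straight under the stirrer's left lower edge, 35 mm behind its front left corner (x -105, y +140 mm of the stirrer), axes as the stirrer's: where the wedge goes in, heading to the stirrer's -y. Unwedged, the corner sinks when its top is pressed with about 4 N or more, and comes back when let go
- deck (a joint): Rocking of the housing on the diagonal through its front right and rear left feet, rad: about 0 standing on its three feet, positive when the bare corner sinks; 0.006 is 1 mm at the corner. The reading is off by 0.01 or more, too coarse to tell tight from loose
- wedge: Black rubber door wedge, 150 mm long, 36 wide, 33 high at the thick end (-x), 3 at the thin end (+x), flat below, 0.12 kg. Origin: centre of its underside. Friction about 0.6, so it holds once jammed. It slides easily until it meets the edge, then the push rises by 2 to 3 N per mm; 10 to 15 N seats it tight; pushed with 25 N it bears 20 N of the stirrer's weight and jacks it up
- wedge_tip (a point): middle of the lower edge of the wedge's thin end (75 mm along x from its origin)
- pad: black flat rubber bar, 150 x 36 x 14 mm, of one thickness throughout; not the wedge. Origin: centre of its underside
- media_bottle: glass bottle with blue cap, 86 mm across, 176 mm high; origin at its foot
- flask: conical glass flask, 84 mm across, 126 mm high; origin at its foot
- beaker: glass beaker, 72 mm across, 95 mm high; origin at its foot
- tip_box: white and blue pipette-tip box, 92 x 127 x 77 mm; origin at the centre of its underside
- screwdriver: screwdriver lying on the bench; origin at its underside
There are look-alikes about, which are no part of the job. Several things look just like the wedge: the one meant starts farthest from the robot's base.

How it is judged:
On the way, in this order (a step that is already met when the one before it is completed fails the run):
1. the wedge is under the bare corner, thin end first, and tight there with the gripper off it (x of wedge_tip in the frame of stirrer between -0.14 and -0.03 m and y of wedge_tip in the frame of stirrer between 0.03 and 0.125 m and contact force between wedge and stirrer above 4 N and contact force between the fingers and wedge below 0.1 N), for 0.3 s.
2. the fingers press down on the steel top above that corner (front left quarter) with more than 6 N and the corner sinks less than 1.4 mm (contact force between the fingers and stirrer above 6 N and height (world z) of the grasp point above 0.07 m and x of the grasp point in the frame of stirrer below 0 m and y of the grasp point in the frame of stirrer above 0 m and value of joint deck below 0.008 rad), for 0.2 s.
At the end, for the whole second after the job is handed in: The wedge rests under the bare corner, thin end inward (tip 15 to 110 mm in from the left edge, at most 110 mm from the front), squeezed between bench and housing by more than 2 N and less than 20 N, and the corner has not sunk by 1.4 mm (x of wedge_tip in the frame of stirrer between -0.14 and -0.03 m and y of wedge_tip in the frame of stirrer between 0.03 and 0.125 m and contact force between wedge and stirrer between 2 and 20 N and value of joint deck below 0.008 rad and angle between wedge's own z axis and vertical below 0.1 rad and linear speed of wedge below 0.005 m/s); the robot touches nothing.
It fails at once if the wedge driven so hard that it bears more than 20 N of the stirrer's weight and jacks it off its other feet (while the fingers do not press on the stirrer) (contact force between wedge and stirrer above 20 N and contact force between the fingers and stirrer below 0.5 N).
It fails at once if the stirrer struck or pressed with more than 50 N (contact force between any of the arm, the fingers and stirrer above 50 N).
It fails at once if another thing on the bench moved by more than 30 mm (distance of any of pad, media_bottle, flask, beaker, tip_box, screwdriver from where it was at the start of the episode above 0.03 m).
It also fails if it takes over 61 s, if anything falls off the work surface, if the arm or the gripper's body presses on something with over 40 N, if the wrist force passes 120 N, or if a joint passes its speed limit or range.

### The arm

A 6-joint arm with a two-finger parallel gripper is mounted at the origin on the work surface. World frame = base frame: x ahead of the robot, y to its left, z up, the work surface at z = 0. Lengths are in m, angles in rad, forces in N, time in s.
With the tool pointing down it reaches from about 0.3 to 0.775 m from the base axis. Payload 14.6 kg.
Tool frame: the origin (TCP) lies midway between the tips of the shut fingers; the grasp point (between the pads) lies 19 mm behind it; z points along the fingers, y is the line along which they close (so a half turn about z gives the same grasp; the last joint's range is limited). The gripper opens to 85 mm and grips with 20 to 120 N. Pads are 22 mm wide; open, the fingers measure 114 mm over their backs; the gripper's body (76 mm by 85 mm) begins 54 mm behind the grasp point. The pads swing forward as they close: fully open they stand 13 mm farther back than shut.
Start: joints at [-1.271, 0.3, 1.521, -0, 1.321, -0.067], TCP at [0.197, -0.513, 0.231] pointing down, gripper open.
Joint ranges: [-3.03, 3.03], [-0.79, 2.21], [0.23, 2.52], [-1.04, 4.18], [0, 3.07], [-2.55, 2.55]. Speed limits (rad/s): [2.22, 2.22, 2.57, 3.14, 3.14, 3.14].

### API

Orientations are given as [roll, pitch, yaw] about the fixed x, y, z axes, in that order (R = Rz(yaw) Ry(pitch) Rx(roll)).
In Python, from station import get_obs, grab_frame, camera_model, close_job gives the robot as it stands. The module is installed in compiled form; this text tells all that it offers.
- The arm moves only by the shell command python3 -m inch 'ROWS' [FORCE]. ROWS is text: rows parted by semicolons, each of 7 numbers parted by spaces: the turn, a rotation vector about the tool's x, y, z in degrees, then the shift along the tool's x, y, z in mm, then the opening, from 0 (shut) to 1 (fully open). A call has 1 to 8 rows; each row shifts and turns the commanded pose from where the row before left it, along the tool's axes as they then stand; what a row does not reach is not made up. A row lasts 1/8 s, in which the tool goes at most 62.5 mm and 10.7 degrees, less where a joint would pass 70% of its speed; a pose out of reach is approached as far as the arm can. A call is refused whole if a number of a shift passes 62.5 or a number of a turn 10.7, either way. A call with a gripper value outside its range is refused whole. The fingers move at their own pace and stop on an object; FORCE is the grip in N (left out, the last holds). Time passes only in rows, so rows that do not move let the fingers close. It gives the time, the measured TCP pose, the force, the opening and the grip force at its end, in the units of the state.
- get_obs(): the state, without advancing time (a new reading comes with each control period).
- grab_frame(name): name is "scene" or "top" or "wrist"; returns the picture (400x640x3 uint8, red, green, blue); there is no depth.
- camera_model(name): a dict with "K" (3x3 intrinsics, pixels), "k1" (the pictures are not rectified: a ray, as slopes to the right and down, at radius r is drawn at 1 + k1 r^2 times it, then the intrinsics apply), "R" (3x3) and "t" (3): a world point X has camera coordinates R X + t. Camera axes: x right, y down, z forward; pixel columns grow to the right and rows downward; lengths in m; the calibration is good to about 2 mm. A picture is of the moment at which its call begins: read the wrist's pose just before it. camera_model takes no time and is no camera call; for the wrist camera it gives the pose at the moment of the call.
- close_job(): hands the job in; it is judged then, once.
The state is a dict: "time_s": time; "joint_positions": joint angles; "dq": joint speeds; "joint_torque": joint torques, N m; "position": TCP position; "tool_rot": TCP orientation; "wrist_force": force on the tool from outside, world axes, zero at the start; "ft_torque": the same for the moment, N m; "gripper_width": opening from 0.0 (shut) to 1.0 (fully open); "grasp_force": force on a finger pad.
Only numpy, scipy, OpenCV 4.12 (cv2) and the standard library are available. Lean on these libraries where they do the work, as an engineer would, in place of code of your own. Each camera call takes 0.05 s, during which the arm holds its last target. There are 200 camera calls.

## Working session

There is one attempt and no reset: what is moved stays moved. The work goes in short steps, Python scripts to look and compute and a shell command to move; the robot and the scene stay as the last step left them, time stands still between calls to the robot, and variables do not carry over. Pictures are saved under pics/ and viewed, at most 10 in all, crops included, and the job is handed in when it is done.

```bash
mkdir -p pics; cat > h.py <<'E'
import numpy as np, cv2
from station import get_obs, grab_frame, camera_model
def snap(name,fn):
    m=camera_model(name); im=grab_frame(name); cv2.imwrite('pics/'+fn+'.png',im[:,:,::-1]); np.save('pics/'+fn+'.npy',m,allow_pickle=True); return im,m
def load(fn): return np.load('pics/'+fn+'.npy',allow_pickle=True).item()
def pix2w(m,uv,z):
    K=np.array(m['K']);d=np.array([m['k1'],0,0,0],float)
    n=cv2.undistortPoints(np.array(uv,float).reshape(-1,1,2),K,d).reshape(-1,2)
    R=np.array(m['R']);t=np.array(m['t']);c=-R.T@t
    r=np.c_[n,np.ones(len(n))]@R
    s=(z-c[2])/r[:,2:]
    return c+s*r
def w2pix(m,X):
    K=np.array(m['K']);d=np.array([m['k1'],0,0,0],float)
    return cv2.projectPoints(np.array(X,float).reshape(-1,1,3),cv2.Rodrigues(np.array(m['R']))[0],np.array(m['t'],float),K,d)[0].reshape(-1,2)
E
python3 - <<'E'
from h import *
snap('top','top0');snap('scene','scene0')
o=get_obs();print(o)
for n in('top','scene'):
    m=load(n+'0');print(n,-np.array(m['R']).T@m['t'])
E
```

```text
{'time_s': 0.1, 'joint_positions': array([-1.27057297e+00,  3.00389008e-01,  1.52153114e+00,  1.04666263e-05,
        1.32065515e+00, -6.65996799e-02]), 'dq': array([ 1.85358455e-03, -2.36340494e-03, -2.28303531e-04, -1.70411531e-05,
        1.26086522e-03, -1.56994237e-03]), 'joint_torque': array([ 1.85102108e-04, -5.44377065e+01, -3.62370193e+01, -3.37181325e-05,
        3.07363167e-03,  3.80526399e-05]), 'position': array([ 0.19719791, -0.51321484,  0.23078746]), 'tool_rot': array([-3.14061285e+00, -7.55117953e-05,  3.66820400e-01]), 'wrist_force': array([-0.63317601,  0.55910745, -0.72387704]), 'ft_torque': array([ 0.0019007 ,  0.00699097, -0.02256314]), 'grasp_force': 0.0, 'gripper_width': 1.0036429302400944}
top [ 0.25011601 -0.03920143  1.64276129]
scene [0.95068899 0.65468234 1.1892711 ]
```

View pics/top0.png

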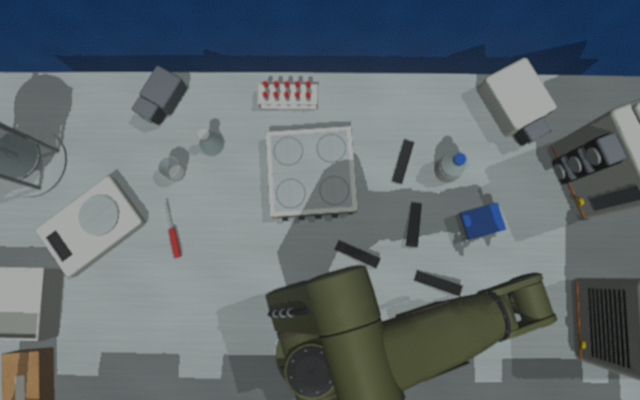

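View pics/scene0.png

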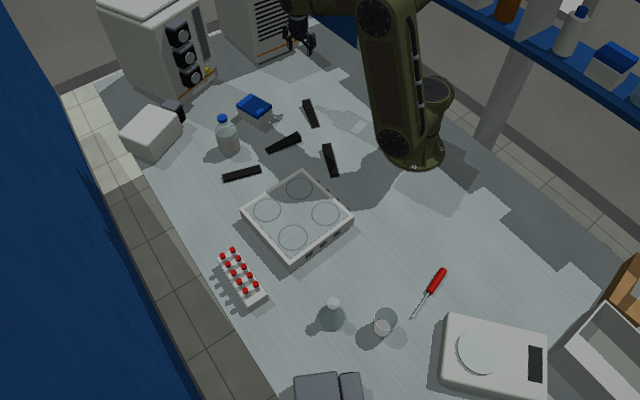

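The stirrer stands at top-image (311,172) with its knobs toward the robot. Four black bars could be the wedge: top pixels (403,161), (414,224), (357,253) and (438,282). I'll compute their distances from the base and check them in a close crop.

```bash
python3 - <<'E'
from h import *
m=load('top0')
print(pix2w(m,[(403,161),(414,224),(357,253),(438,282)],0.015)); P=pix2w(m,[(403,161),(414,224),(357,253),(438,282)],0.015);print(np.hypot(P[:,0],P[:,1]))
print('stirrer top corners',pix2w(m,[(267,129),(351,125),(357,212),(272,218)],0.072))
a=cv2.imread('pics/scene0.png')[90:200,205:355];b=cv2.imread('pics/top0.png')[130:300,330:470]
a=cv2.resize(a,(750,550),interpolation=cv2.INTER_CUBIC);cv2.imwrite('pics/c1.png',a)
E
```

```text
[[ 0.62898557 -0.28956623  0.015     ]
 [ 0.41720119 -0.32333703  0.015     ]
 [ 0.32003931 -0.13595653  0.015     ]
 [ 0.22916403 -0.39859738  0.015     ]]
[0.69243877 0.5278292  0.3477202  0.45977824]
stirrer top corners [[ 0.7189558   0.16283011  0.072     ]
 [ 0.73468487 -0.11224108  0.072     ]
 [ 0.44789526 -0.13230236  0.072     ]
 [ 0.42575495  0.13870396  0.072     ]]
```

View pics/c1.png

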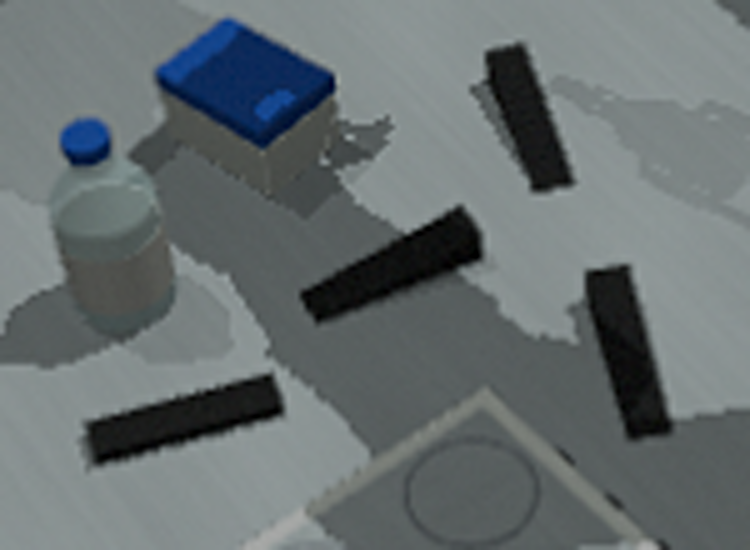

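```bash
python3 - <<'E'
from h import *
s=load('scene0'); f=lambda x,y:(205+x/5,90+y/5)
print('thin,thick ends:',pix2w(s,[f(310,305),f(478,250)],0.005))
m=load('top0');im=cv2.imread('pics/top0.png')
d=(im.max(2)<45).astype(np.uint8)
n,l,st,c=cv2.connectedComponentsWithStats(d)
for i in range(1,n):
    if 250<st[i,4]<1200 and 130<c[i][1]<300:
        p=np.argwhere(l==i)[:,::-1].astype(np.float32);r=cv2.minAreaRect(p);b=cv2.boxPoints(r);
        print(c[i],st[i,4],r);print(pix2w(m,b,0.012).round(3)[:,:2].tolist())
# stirrer edges crop
cv2.imwrite('pics/c2.png',np.hstack([cv2.resize(im[110:235,250:375],(500,500),interpolation=cv2.INTER_CUBIC),cv2.resize(im[190:260,380:450],(290,500),interpolation=cv2.INTER_CUBIC)]))
E
```

```text
thin,thick ends: [[ 0.49126672 -0.32984862  0.005     ]
 [ 0.3482116  -0.29921237  0.005     ]]
[583.9894958  157.49159664] 476 ((585.1234130859375, 160.2758026123047), (31.265522003173828, 61.288936614990234), 62.52556610107422)
[[0.637, -0.788], [0.737, -0.979], [0.641, -1.022], [0.542, -0.831]]
[413.61388889 224.225     ] 360 ((413.8299560546875, 224.1899871826172), (9.616652488708496, 41.15361785888672), 8.13010311126709)
[[0.352, -0.297], [0.487, -0.318], [0.483, -0.35], [0.348, -0.328]]
[355.41118421 252.69736842] 304 ((356.9655456542969, 253.413818359375), (43.06850814819336, 8.140998840332031), 23.198591232299805)
[[0.334, -0.066], [0.358, -0.076], [0.304, -0.206], [0.28, -0.195]]
```

View pics/c2.png

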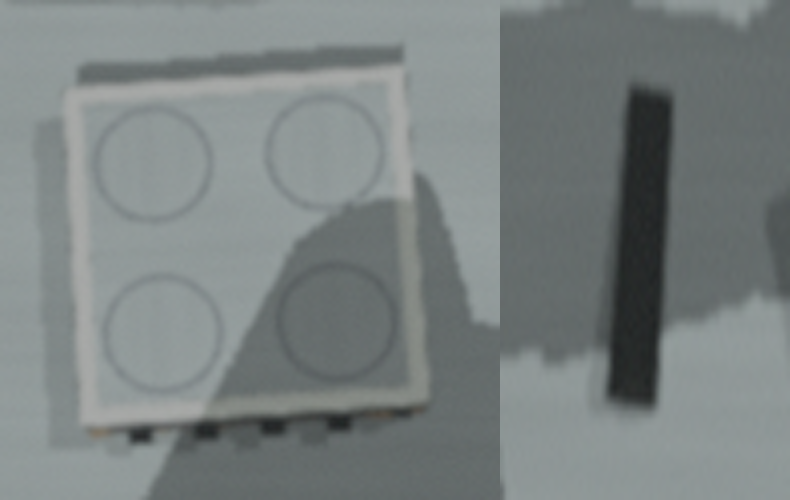

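Bar (403,161) has uniform thickness, so it is the pad. Bar (414,224) is a clear taper, with its thick end nearer the robot, and it is the farthest wedge at 0.53 m; (357,253) and (438,282) are nearer. I choose (414,224). Next I turn the tool and move above it for a close check with the wrist camera.

```bash
python3 -m inch '0 0 -10.6 0 0 0 1;0 0 -10.6 0 0 0 1;0 0 -10.6 0 0 0 1;0 0 -10.6 0 0 0 1;0 0 -10.6 0 0 0 1;0 0 -10.6 0 0 0 1;0 0 -10.6 0 0 0 1;0 0 -10.6 0 0 0 1' && python3 -m inch '0 0 -10.6 0 0 0 1;0 0 -10.6 0 0 0 1;0 0 -10.6 0 0 0 1;0 0 -10.6 0 0 0 1;0 0 -10.6 0 0 0 1;0 0 -10.6 0 0 0 1;0 0 0 0 0 0 1' && python3 -m inch '0 0 0 -34 56 0 1;0 0 0 -34 56 0 1;0 0 0 -34 56 0 1;0 0 0 -34 56 0 1;0 0 0 0 0 0 1;0 0 0 0 0 0 1' 
python3 - <<'E'
from h import *
o=get_obs();print(o['position'],o['tool_rot'],o['joint_positions'])
snap('wrist','w1')
E
```

```text
time_s: 1.1
position: [0.1972, -0.5133, 0.2309]
tool_rot: [-3.142, -0.001, 1.853]
wrist_force: [0.4, 0.3, 0.0]
gripper_width: 1.0
grasp_force: 0.0
time_s: 1.98
position: [0.2216, -0.5038, 0.2301]
tool_rot: [-3.127, -0.022, 2.919]
wrist_force: [0.0, 0.1, 0.0]
gripper_width: 1.0
grasp_force: 0.0
time_s: 2.72
position: [0.3941, -0.3252, 0.2244]
tool_rot: [-3.127, -0.022, 2.918]
wrist_force: [-0.2, -0.1, 0.3]
gripper_width: 0.999
grasp_force: 0.0
[ 0.39406124 -0.32524931  0.22439032] [-3.12676018 -0.02157055  2.91778178] [-0.75035612  0.22584574  1.63103443 -0.0245861   1.29598632 -2.09069605]
```

View pics/w1.png

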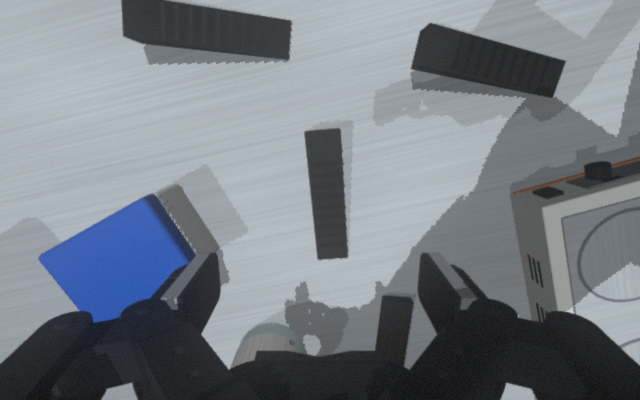

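The wrist picture shows the wedge with its thick top edge at (305,131)-(340,128) and its thin end at (318,259)-(347,257). It tapers as expected. The near wedges sit at the top of the image and the stirrer on the right.

```bash
cat >> h.py <<'E'
from scipy.spatial.transform import Rotation as Ro
def to(target, yaw):  # shift in tool axes (mm) and turn (deg) to reach TCP target pointing down
    o=get_obs();R=Ro.from_euler('xyz',o['tool_rot'])
    G=Ro.from_euler('xyz',[np.pi,0,yaw])
    print('shift mm',(R.inv().apply(np.array(target)-o['position'])*1000).round(1),'turn deg',(R.inv()*G).as_rotvec(degrees=True).round(2),'F',o['wrist_force'].round(2))
    print(' shift in goal axes',(G.inv().apply(np.array(target)-o['position'])*1000).round(1))
E
python3 - <<'E'
from h import *
m=load('w1')
a=pix2w(m,[(305,131),(340,128)],.033);b=pix2w(m,[(318,259),(347,257)],.003)
print(a,b);A=a.mean(0);B=b.mean(0);d=B-A;L=np.hypot(d[0],d[1]);h=np.arctan2(d[1],d[0]);print(L,h,(A+B)/2)
u=d[:2]/L
g=A[:2]+u*.022
print('grasp xy',g); to([*g,.1],h+np.pi)
E
```

```text
[[ 0.34329816 -0.33086492  0.033     ]
 [ 0.3480777  -0.29671862  0.033     ]] [[ 0.49209998 -0.35214015  0.003     ]
 [ 0.4969615  -0.31818983  0.003     ]]
0.1503695350286404 -0.14262100141045422 [ 0.42010934 -0.32447838  0.018     ]
grasp xy [ 0.36746456 -0.31691881]
shift mm [ 24.9   4.5 124.9] turn deg [-0.8  -1.27 -4.71] F [ 0.42 -0.03  0.  ]
 shift in goal axes [ 27.2   4.9 124.4]
```

```bash
python3 -m inch '-0.8 -1.3 -4.7 0 0 0 1;0 0 0 13.6 2.5 40 1;0 0 0 13.6 2.5 40 1;0 0 0 0 0 44 1;0 0 0 0 0 0 1;0 0 0 0 0 0 1' 
python3 - <<'E'
from h import *
print(get_obs()['position'],get_obs()['tool_rot']);to([.3675,-.317,.007],2.999)
snap('wrist','w2')
E
```

```text
time_s: 3.52
position: [0.3685, -0.3172, 0.1021]
tool_rot: [-3.14, 0.002, 2.999]
wrist_force: [-0.3, 0.3, 0.9]
gripper_width: 0.999
grasp_force: 0.0
[ 0.36845893 -0.31723553  0.10208777] [-3.14045369e+00  2.11571921e-03  2.99881372e+00]
shift mm [ 1.2  0.2 95.1] turn deg [-0.07  0.12 -0.01] F [-0.32  0.27  0.86]
 shift in goal axes [ 1.   0.1 95.1]
```

View pics/w2.png

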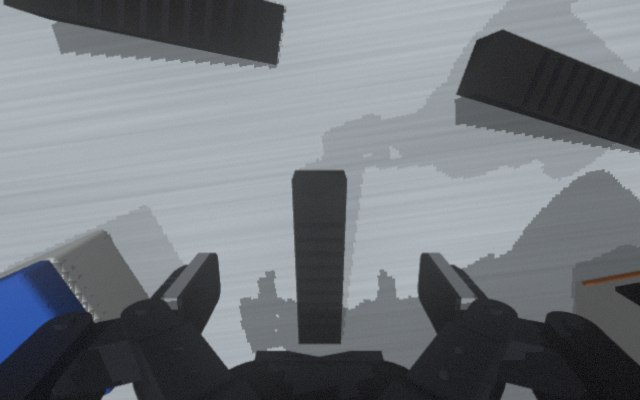

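The wedge is centred between the fingers, axis parallel. I'll descend and grip.

```bash
python3 -m inch '0 0 0 1 0 35 1;0 0 0 0 0 35 1;0 0 0 0 0 20 1;0 0 0 0 0 5 1;0 0 0 0 0 0 1;0 0 0 0 0 0 0.6;0 0 0 0 0 0 0.3;0 0 0 0 0 0 0' 60; python3 -m inch '0 0 0 0 0 0 0;0 0 0 0 0 0 0;0 0 0 0 0 0 0;0 0 0 0 0 -20 0;0 0 0 0 0 -50 0;0 0 0 0 0 -50 0;0 0 0 0 0 -30 0;0 0 0 0 0 0 0'
python3 - <<'E'
from h import *
m=load('top0')
c=np.array([(66,88),(403,67),(427,402),(85,422)])/4+[250,110]
for z in(.068,.072,.076):
    P=pix2w(m,c,z)[:,:2];print(P.round(4).tolist(),[round(float(np.linalg.norm(P[i]-P[i-1])),4) for i in range(4)])
P=pix2w(m,c,.072)[:,:2];S=np.array([(1,1),(1,-1),(-1,-1),(-1,1)])*.14
H=cv2.estimateAffinePartial2D(S.astype(np.float32),P.astype(np.float32))[0];print(H,np.arctan2(H[1,0],H[0,0]))
o=get_obs();print(o['joint_positions'])
E
```

```text
time_s: 4.58
position: [0.3676, -0.3162, 0.0061]
tool_rot: [-3.141, 0.001, 3.0]
wrist_force: [-2.3, 1.6, 8.8]
gripper_width: 0.407
grasp_force: 59.1
time_s: 5.58
position: [0.3678, -0.3165, 0.1574]
tool_rot: [-3.139, 0.004, 3.0]
wrist_force: [-0.2, 0.1, -2.3]
gripper_width: 0.409
grasp_force: 60.3
[[0.71, 0.1647], [0.73, -0.1116], [0.4532, -0.1317], [0.4342, 0.1418]] [0.2767, 0.2771, 0.2775, 0.2742]
[[0.7088, 0.1642], [0.7288, -0.1114], [0.4527, -0.1315], [0.4338, 0.1413]] [0.276, 0.2763, 0.2768, 0.2735]
[[0.7076, 0.1637], [0.7275, -0.1113], [0.4522, -0.1313], [0.4333, 0.1409]] [0.2753, 0.2756, 0.2761, 0.2728]
[[ 0.98170145 -0.07306989  0.58100391]
 [ 0.07306989  0.98170145  0.01563961]] 0.07429488942867869
[-7.86193701e-01  2.32524973e-01  1.78904616e+00  3.81125329e-04
  1.11543321e+00 -2.21560913e+00]
```

```bash
python3 -m inch '0 0 0 0 30 0 0;0 0 0 0 53 0 0;0 0 0 0 53 0 0;0 0 0 0 53 0 0;0 0 0 0 53 0 0;0 0 0 0 53 0 0;0 0 0 0 53 0 0;0 0 0 0 53 0 0' && python3 -m inch '0 0 0 4 53 0 0;0 0 0 0 53 0 0;0 0 0 0 53 0 0;0 0 0 0 53 0 0;0 0 0 0 24 0 0;0 0 0 0 0 0 0' && python3 -m inch '0 0 9.7 0 0 0 0;0 0 9.7 0 0 0 0;0 0 9.7 0 0 0 0;0 0 9.7 0 0 0 0;0 0 9.7 0 0 0 0;0 0 9.7 0 0 0 0;0 0 9.7 0 0 0 0;0 0 9.7 0 0 0 0' && python3 -m inch '0 0 0 0 0 0 0;0 0 0 0 0 0 0'
python3 - <<'E'
from h import *
o=get_obs();print(o['joint_positions']);to([.4534,.3149,.05],1.645)
snap('scene','s2');snap('top','t2')
a=cv2.imread('pics/s2.png')[150:400,200:500];cv2.imwrite('pics/c3.png',cv2.resize(a,(720,600),interpolation=cv2.INTER_CUBIC))
b=cv2.imread('pics/t2.png')[100:300,130:370]
E
```

```text
time_s: 6.58
position: [0.4233, 0.0828, 0.1542]
tool_rot: [-3.141, -0.001, 3.0]
wrist_force: [0.9, -0.5, -2.4]
gripper_width: 0.405
grasp_force: 60.3
time_s: 7.32
position: [0.4525, 0.3161, 0.1534]
tool_rot: [-3.14, -0.001, 3.002]
wrist_force: [0.3, -0.3, -1.3]
gripper_width: 0.413
grasp_force: 60.4
time_s: 8.32
position: [0.453, 0.314, 0.1544]
tool_rot: [-3.141, 0.001, 1.639]
wrist_force: [0.7, 0.0, -1.9]
gripper_width: 0.403
grasp_force: 60.2
time_s: 8.57
position: [0.4531, 0.3147, 0.155]
tool_rot: [3.142, 0.001, 1.649]
wrist_force: [0.5, -0.4, -1.3]
gripper_width: 0.408
grasp_force: 60.2
[ 5.40796221e-01  3.77440053e-01  1.60298512e+00 -5.99790491e-04
  1.16137287e+00  4.62956747e-01]
shift mm [  0.3   0.3 105. ] turn deg [0.   0.03 0.22] F [ 0.48 -0.36 -1.26]
 shift in goal axes [  0.2   0.3 105. ]
```

View pics/c3.png

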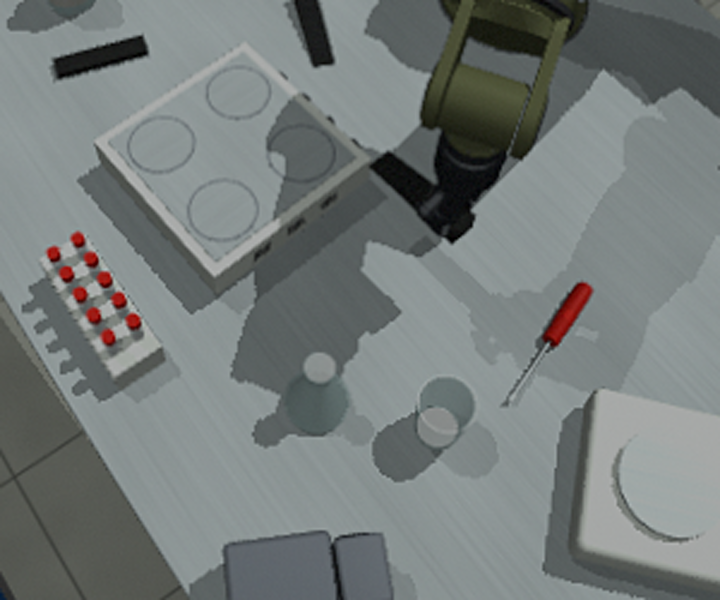

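The scene view shows the wedge held at the stirrer's left, thin end toward its front left corner; the view is raised because the wedge is 0.15 m up. Next I lower it to the bench.

```bash
python3 -m inch '0 0 0.2 0 0 40 0;0 0 0 0 0 40 0;0 0 0 0 0 40 0;0 0 0 0 0 20 0;0 0 0 0 0 4 0;0 0 0 0 0 2 0;0 0 0 0 0 0 0;0 0 0 0 0 0 0'; python3 - <<'E'
from h import *
snap('wrist','w3');to([.4534,.3149,.0065],1.645);print(get_obs()['tool_rot'])
E
```

```text
time_s: 9.68
position: [0.4536, 0.3154, 0.0102]
tool_rot: [3.14, -0.0, 1.642]
wrist_force: [0.1, 0.5, -1.3]
gripper_width: 0.408
grasp_force: 60.4
shift mm [-0.5 -0.2  3.5] turn deg [ 0.09 -0.01 -0.16] F [ 0.32 -0.44 -1.24]
 shift in goal axes [-0.5 -0.2  3.5]
[ 3.14000089e+00 -2.35134473e-04  1.64224141e+00]
```

View pics/w3.png

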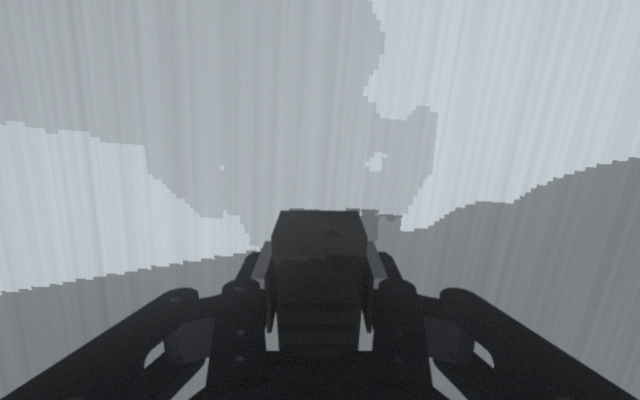

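The wrist view shows the wedge square in the pads, thick end at (320,215). I'll touch down, then advance along tool -x.

```bash
python3 -m inch '0 0 0 0 0 2 0;0 0 0 0 0 0 0;0 0 0 0 0 0 0'; python3 -m inch '0 0 0 0 0 1 0;0 0 0 0 0 0 0;0 0 0 0 0 0 0'; python3 -m inch '0 0 0 0 0 0.7 0;0 0 0 0 0 0 0;0 0 0 0 0 0 0'
```

```text
time_s: 10.1
position: [0.4533, 0.3152, 0.0074]
tool_rot: [3.141, 0.0, 1.642]
wrist_force: [-0.4, -1.0, -1.8]
gripper_width: 0.407
grasp_force: 60.4
time_s: 10.48
position: [0.4533, 0.3152, 0.0064]
tool_rot: [3.141, 0.0, 1.642]
wrist_force: [-0.0, -0.5, -1.7]
gripper_width: 0.41
grasp_force: 60.4
time_s: 10.85
position: [0.4534, 0.3152, 0.0062]
tool_rot: [3.141, 0.0, 1.642]
wrist_force: [-2.2, -1.6, 6.4]
gripper_width: 0.41
grasp_force: 61.3
```

```bash
python3 -m inch '0 0 0 0 0 -0.5 0;0 0 0 -15 0 0 0;0 0 0 -20 0 0 0;0 0 0 -15 0 0 0;0 0 0 -10 0 0 0;0 0 0 -5 0 0 0;0 0 0 0 0 0 0;0 0 0 0 0 0 0'; python3 -m inch '0 0 0 -3 0 0 0;0 0 0 -3 0 0 0;0 0 0 0 0 0 0;0 0 0 0 0 0 0'
```

```text
time_s: 11.85
position: [0.4579, 0.2506, 0.0062]
tool_rot: [3.141, 0.0, 1.642]
wrist_force: [-0.4, -0.8, -0.4]
gripper_width: 0.408
grasp_force: 60.5
time_s: 12.35
position: [0.4584, 0.2443, 0.0062]
tool_rot: [3.141, 0.0, 1.642]
wrist_force: [-0.2, -0.9, -0.6]
gripper_width: 0.407
grasp_force: 60.5
```

```bash
for i in 1; do python3 -m inch '0 0 0 -4 0 0 0;0 0 0 0 0 0 0;0 0 0 0 0 0 0'; python3 -m inch '0 0 0 -3 0 0 0;0 0 0 0 0 0 0;0 0 0 0 0 0 0';python3 -m inch '0 0 0 -3 0 0 0;0 0 0 0 0 0 0;0 0 0 0 0 0 0'; done | grep -E 'posi|wrist'
```

```text
position: [0.4587, 0.2403, 0.0062]
wrist_force: [0.0, -0.6, -1.4]
position: [0.4589, 0.2374, 0.0062]
wrist_force: [-0.3, -0.9, -0.5]
position: [0.4591, 0.2344, 0.0062]
wrist_force: [0.1, 0.1, -1.2]
```

```bash
(python3 -m inch '0 0 0 -3 0 0 0;0 0 0 0 0 0 0;0 0 0 0 0 0 0'; python3 -m inch '0 0 0 -3 0 0 0;0 0 0 0 0 0 0;0 0 0 0 0 0 0') | grep -E 'posi|wrist'
```

```text
position: [0.4593, 0.2314, 0.0062]
wrist_force: [-1.1, -0.2, -1.0]
position: [0.4595, 0.2283, 0.0062]
wrist_force: [0.1, -0.1, -1.1]
```

```bash
(python3 -m inch '0 0 0 -3 0 0 0;0 0 0 0 0 0 0;0 0 0 0 0 0 0'; python3 -m inch '0 0 0 -3 0 0 0;0 0 0 0 0 0 0;0 0 0 0 0 0 0') | grep -E 'posi|wrist'
```

```text
position: [0.4597, 0.2254, 0.0063]
wrist_force: [0.2, -0.2, -1.8]
position: [0.46, 0.2224, 0.0062]
wrist_force: [-0.0, 0.1, -0.4]
```

```bash
(python3 -m inch '0 0 0 -2 0 0 0;0 0 0 0 0 0 0;0 0 0 0 0 0 0') | grep -E 'posi|wrist'
```

```text
position: [0.4601, 0.2204, 0.0062]
wrist_force: [-1.0, -0.1, -0.7]
```

```bash
(python3 -m inch '0 0 0 -3 0 0 0;0 0 0 0 0 0 0;0 0 0 0 0 0 0';python3 -m inch '0 0 0 -3 0 0 0;0 0 0 0 0 0 0;0 0 0 0 0 0 0') | grep -E 'posi|wrist'
```

```text
position: [0.4603, 0.2174, 0.0062]
wrist_force: [0.0, 0.6, -0.0]
position: [0.4605, 0.2144, 0.0062]
wrist_force: [-0.1, -0.3, 0.1]
```

```bash
(python3 -m inch '0 0 0 -2 0 0 0;0 0 0 0 0 0 0;0 0 0 0 0 0 0') | grep -E 'posi|wrist'
```

```text
position: [0.4607, 0.2124, 0.0062]
wrist_force: [0.7, 0.5, -0.9]
```

```bash
(python3 -m inch '0 0 0 -2 0 0 0;0 0 0 0 0 0 0;0 0 0 0 0 0 0';python3 -m inch '0 0 0 -2 0 0 0;0 0 0 0 0 0 0;0 0 0 0 0 0 0') | grep -E 'posi|wrist'
```

```text
position: [0.4608, 0.2107, 0.0062]
wrist_force: [-0.4, 4.7, -2.5]
position: [0.4609, 0.209, 0.0062]
wrist_force: [0.1, 8.3, -3.4]
```

```bash
(python3 -m inch '0 0 0 -2 0 0 0;0 0 0 0 0 0 0;0 0 0 0 0 0 0') | grep -E 'posi|wrist'
```

```text
position: [0.461, 0.2073, 0.0062]
wrist_force: [-1.1, 11.9, -4.1]
```

```bash
(python3 -m inch '0 0 0 0 0 0.3 0;0 0 0 0 0 0 0;0 0 0 0 0 0 0';python3 -m inch '0 0 0 -0.6 0 0 0;0 0 0 0 0 0 0;0 0 0 0 0 0 0') | grep -E 'posi|wrist'
```

```text
position: [0.461, 0.2073, 0.0062]
wrist_force: [-2.7, 11.3, 1.1]
position: [0.4611, 0.2072, 0.0062]
wrist_force: [-1.9, 15.6, -1.5]
```

```bash
(python3 -m inch '0 0 0 0 0 0 0.6;0 0 0 0 0 0 0.7;0 0 0 0 0 0 0.8;0 0 0 0 0 0 0.8';python3 -m inch '0 0 0 0 0 -15 0.8;0 0 0 0 0 -40 0.8;0 0 0 0 0 -50 0.8;0 0 0 0 0 -50 0.8;0 0 0 20 0 0 0.8;0 0 0 0 0 0 0.8') | grep -E 'posi|wrist|width'
python3 - <<'E'
from h import *
m,_=0,0
o=get_obs();print(o['position'],o['tool_rot'])
snap('wrist','w4');snap('scene','s4')
a=cv2.imread('pics/w4.png');b=cv2.imread('pics/s4.png')[180:300,280:440]
cv2.imwrite('pics/c4.png',np.vstack([cv2.resize(a,(480,300)),cv2.resize(b,(480,360)[:2] and (400,300)).copy() if 0 else cv2.resize(b,(480,300))]))
E
```

```text
position: [0.4612, 0.2057, 0.006]
wrist_force: [0.5, -0.1, 0.5]
gripper_width: 0.798
position: [0.4595, 0.2265, 0.1622]
wrist_force: [0.7, -0.4, 0.1]
gripper_width: 0.802
[0.45951217 0.22648278 0.16215322] [ 3.13943756e+00 -2.62285584e-04  1.64327188e+00]
```

View pics/c4.png

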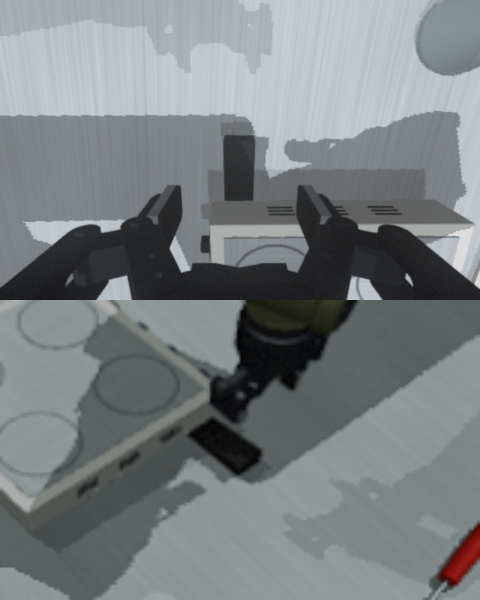

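The wedge sits square under the front left corner and the fingers are clear of it. Now I'll shut the gripper and move above the corner to press.

```bash
python3 -m inch '0 0 0 -40 -15 0 0;0 0 0 -45 -10 0 0;0 0 0 -40 0 0 0;0 0 0 0 0 0 0;0 0 0 0 0 0 0;0 0 0 0 0 0 0;0 0 0 0 0 30 0;0 0 0 0 0 0 0'; python3 - <<'E'
from h import *
to([.4846,.0987,.078],1.643)
E
```

```text
time_s: 20.7
position: [0.4425, 0.0999, 0.1296]
tool_rot: [-3.139, 0.0, 1.643]
wrist_force: [-1.0, 0.1, 0.4]
gripper_width: -0.0
grasp_force: 0.0
shift mm [-4.2 42.  51.4] turn deg [-0.17  0.03  0.01] F [-1.04  0.11  0.37]
 shift in goal axes [-4.2 41.9 51.6]
```

```bash
(python3 -m inch '0 0 0 -4 42 0 0;0 0 0 0 0 30 0;0 0 0 0 0 17 0;0 0 0 0 0 0 0;0 0 0 0 0 0 0'; python3 -m inch '0 0 0 0 0 2 0;0 0 0 0 0 0 0;0 0 0 0 0 0 0';python3 -m inch '0 0 0 0 0 1.5 0;0 0 0 0 0 0 0;0 0 0 0 0 0 0') | grep -E 'posi|wrist'
```

```text
position: [0.4863, 0.0987, 0.0852]
wrist_force: [0.3, -0.0, 0.9]
position: [0.4859, 0.0984, 0.0822]
wrist_force: [0.1, -0.5, -1.2]
position: [0.4858, 0.0984, 0.0805]
wrist_force: [0.2, 0.2, -0.7]
```

```bash
(python3 -m inch '0 0 0 0 0 3 0;0 0 0 0 0 0 0;0 0 0 0 0 0 0'; python3 -m inch '0 0 0 0 0 1.5 0;0 0 0 0 0 0 0;0 0 0 0 0 0 0') | grep -E 'posi|wrist'
```

```text
position: [0.4858, 0.0984, 0.0774]
wrist_force: [-0.0, 1.3, -0.1]
position: [0.4858, 0.0984, 0.076]
wrist_force: [-0.2, -0.9, 0.3]
```

```bash
(python3 -m inch '0 0 0 0 0 1 0;0 0 0 0 0 0 0;0 0 0 0 0 0 0') | grep -E 'posi|wrist'
```

```text
position: [0.4858, 0.0984, 0.075]
wrist_force: [-0.2, -0.4, 0.7]
```

```bash
(python3 -m inch '0 0 0 0 0 1 0;0 0 0 0 0 0 0;0 0 0 0 0 0 0') | grep -E 'posi|wrist'
```

```text
position: [0.4859, 0.0984, 0.0741]
wrist_force: [-2.5, -0.1, 4.1]
```

```bash
(python3 -m inch '0 0 0 0 0 0.6 0;0 0 0 0 0 0 0;0 0 0 0 0 0 0') | grep -E 'posi|wrist'
```

```text
position: [0.4859, 0.0984, 0.0741]
wrist_force: [-4.9, -0.2, 12.0]
```

```bash
(python3 -m inch '0 0 0 0 0 0.5 0;0 0 0 0 0 0 0;0 0 0 0 0 0 0') | grep -E 'posi|wrist'
```

```text
position: [0.486, 0.0985, 0.074]
wrist_force: [-8.2, -0.3, 19.0]
```

It feels solid: the force rose from 4 to 19 N with only 0.1 mm of sink. I'll hold briefly, lift off, and check the wedge.

```bash
python3 -m inch '0 0 0 0 0 0 0;0 0 0 0 0 0 0;0 0 0 0 0 -5 0;0 0 0 0 0 -40 0;0 0 0 0 0 -50 0;0 0 0 40 0 0 0;0 0 0 40 0 0 0;0 0 0 0 0 0 0'; python3 - <<'E'
from h import *
snap('scene','s5')
a=cv2.imread('pics/s4.png')[180:300,280:440];b=cv2.imread('pics/s5.png')[180:300,280:440]
cv2.imwrite('pics/c5.png',np.hstack([cv2.resize(a,(400,300)),cv2.resize(b,(400,300))]))
E
```

```text
time_s: 25.32
position: [0.4796, 0.18, 0.1677]
tool_rot: [3.141, 0.0, 1.645]
wrist_force: [0.4, -0.4, -0.7]
gripper_width: -0.0
grasp_force: 0.0
```

View pics/c5.png

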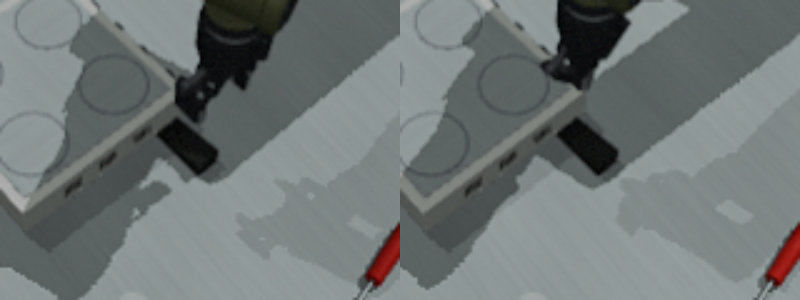

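The wedge's thick end stays at (213,160) in both halves, before and after the press, and nothing touches it. I'm handing in.

```bash
python3 -c "
from station import close_job
print(close_job())"
```

```text
the job is handed in; nothing more can be done
None
```

I handed the job in at about 25 s: the wedge is jammed under the bare corner at about 15 N of push, the corner held firm under a 19 N press with about 0.1 mm of sink, and the arm is clear; no verdict came back.

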